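# Lock the specimen cabinet with its hasp and pin

### The job

Lock the small blue-doored specimen cabinet: swing the open steel hasp shut over its staple, flat against the doors, then take the pin with the red knob from the stand and push it down through the staple loop, in front of the hasp, until its flange rests on the loop. Leave the pin with the black knob in the stand, and let go at the end.

Things in the scene. Friction and masses are not known exactly. Their poses are not given: they have to be found in the camera images.
- specimen_cabinet: Fixed grey cabinet, blue doors, white top, 148x226x115 mm. Origin: centre of its underside; z up, front faces its -x, +y to the robot's left. In its frame (mm): door face x -70. Staple: level U loop of 6 mm bar, bar top at z 85, legs at y 16 and 44, round end at x -125; hasp shut, its opening spans y 19 to 41, x -119 to -76. Pin home: pin origin at x -104, y 30, z 85.
- hasp_leaf (a joint): Slotted steel leaf 3 mm thick, hinged on a vertical line at x -74, y -60 mm of the cabinet, at z 64 to 100. 0 = shut: from the hinge along cabinet +y; grows (to 2.2 rad) as its end swings out to -x. Solid 0 to 69 mm from the hinge, slot to 118, end 148; shut, the staple sticks out 73 to 107 from the hinge: push it about 45 mm out (1 N). It stays where left.
- red_pin: Locking pin, red knob, loose, 70 g, upright in a hole of a fixed grey stand (50x140x55 mm, 2 holes 80 mm apart). Origin: on its axis, at the flange's underside, which rests on the stand's top; z up. Steel shank 9 mm thick to 50 mm below the origin, last 10 mm tapered; flange 42 mm across, 5 thick; round knob 28 mm across, 5 to 38 mm above the origin: grip there.
- black_pin: The same pin with a black knob, in the stand's other hole (which hole varies): a bystander, to be left there. Same origin and size as the red one.
Mind the look-alikes: they are no part of the job. Leave any purple or yellow look-alike of the red_pin alone.

How it is judged:
By the outcome, as a careful person would: the job done as asked, in the order asked, and still so for the second after the job is handed in, with the robot touching nothing.
It also fails if it takes over 54 s, if anything falls off the work surface, if the arm or the gripper's body presses on something with over 40 N, if the wrist force passes 120 N, or if a joint passes its speed limit or range.

### The arm

A 7-joint arm with a two-finger parallel gripper is mounted at the origin on a cart in front of the work surface, level with it; the furniture and walls round the work are solid. World frame = base frame: x ahead of the robot, y to its left, z up, the work surface at z = 0. Lengths are in mm, angles in rad, forces in N, time in s.
With the tool pointing down it reaches from about 400 to 875 mm from the base axis. Payload 4.4 kg.
Tool frame: the origin (TCP) lies at the very end of the fingers, on their centre line; the grasp point (between the pads) lies 19 mm behind it; z points along the fingers, y is the line along which they close (so a half turn about z gives the same grasp; the last joint's range is limited). The gripper opens to 85 mm and grips with 20 to 120 N. Pads are 22 mm wide; open, the fingers measure 114 mm over their backs; the gripper's body (76 mm by 85 mm) begins 54 mm behind the grasp point. The pads swing forward as they close: fully open they stand 13 mm farther back than shut.
Start: joints at [1.086, 0.628, 0.038, 1.517, -0.027, 0.996, -0.02], TCP at [264.36, -593.828, 231.313] pointing down, gripper open.
Joint ranges: [-3.06, 3.06], [-0.37, 2.12], [-1.25, 1.32], [0.18, 2.47], [-1.1, 4.24], [0.23, 1.98], [-2.94, 2.94]. Speed limits (rad/s): [2.57, 2.57, 3.14, 3.14, 3.14, 3.14, 3.14].

### API

Orientations are given as [roll, pitch, yaw] about the fixed x, y, z axes, in that order (R = Rz(yaw) Ry(pitch) Rx(roll)).
In Python, from cell import ctrl gives the robot as it stands.
- The arm moves only by the tool jog_arm, never from a script. Its argument "plan" is a list of rows, each an object of numbers: "tx", "ty", "tz": the shift along the tool's x, y, z as a fraction of full scale; "wx", "wy", "wz": the turn, a rotation vector about the tool's x, y, z as a fraction of full scale; "claw": the closure, from 0 (fully open) to 1 (shut). In form: [{"tx": .., "ty": .., "tz": .., "wx": .., "wy": .., "wz": .., "claw": ..}, ...]. A call has 1 to 12 rows; each row is the pose to reach, as a shift and turn from the pose commanded when the call began, along the tool's axes at that moment; what a row does not reach only later rows make up. Full scale, the value 1, is 300 mm for a shift and 90 degrees for a turn. A row lasts 1/10 s, in which the tool goes at most 50 mm and 8.59 degrees, less where a joint would pass 70% of its speed; a pose out of reach is approached as far as the arm can. A call with a number of a shift or a turn outside -1 to 1 is refused whole. A call with a gripper value outside its range is refused whole. The fingers move at their own pace and stop on an object; the grip force is fixed at half the most. Time passes only in rows, so rows that repeat a pose let the fingers close. It gives the time, the measured TCP pose, the force, the opening and the grip force at its end, in the units of the state.
- ctrl.read_state(): the state, without advancing time (a new reading comes with each control period).
- ctrl.get_image(name): name is "scene" or "top" or "wrist"; returns a dict with "img" (420x560x3 uint8, red, green, blue), "depth" (420x560 float32, mm along the optical axis (not along the pixel's ray), 0 where there is no reading), "fx", "fy", "cx", "cy" (pixels), "position" and "orientation" of the camera in the world; the wrist camera has in their place "hand_eye" (4x4, takes a point from camera to tool coordinates, whose origin is the TCP and whose axes are the flange's). Camera axes: x right, y down, z forward; pixel columns grow to the right and rows downward; lengths in mm; the calibration is good to about 2 mm. The wrist camera is an equidistant fisheye: a pixel r from the principal point sees the ray r / f radians off the axis. A picture is of the moment at which its call begins: read the wrist's pose just before it.
- ctrl.finish_job(): hands the job in; it is judged then, once.
Trained networks look in a picture, given as the dict that the camera call returned (one of the last four; its "shot" number tells which), for a name from the list of things; names that differ only in an ending like _2 or _b are one class to them, and where a whole thing is asked for, a point or a joint stands for the part that bears it (a point fixed in the world has none). Each returns a list of dicts, best first, with "score" (0 to 1); they miss things now and then, are a little off and sometimes report something else, mostly with a low value. They report only what shows in the picture. A call takes as long as a camera call. They do not tell look-alikes from the thing itself.
- ctrl.trace(picture, thing): "pixels" (420x560 bool, what is visible of it) and "extent" ([centre column, centre row, width, height] in pixels, round what is visible of it).
The state is a dict: "clock": time; "qpos": joint angles; "qd": joint speeds; "tau": joint torques, N m; "eef_pos": TCP position; "tool_rot": TCP orientation; "force": force on the tool from outside, world axes, zero at the start; "torque": the same for the moment, N m; "width": finger opening in mm; "gripper_force": force on a finger pad.
Only numpy, scipy, OpenCV 4.12 (cv2) and the standard library are available. Lean on these libraries where they do the work, as an engineer would, in place of code of your own. Each camera call takes 0.05 s, during which the arm holds its last target. There are 200 camera calls.

## Working session

There is one attempt and no reset: what is moved stays moved. The work goes in short steps, Python scripts to look and compute and a tool call to move; the robot and the scene stay as the last step left them, time stands still between calls to the robot, and variables do not carry over. Pictures are saved under pics/ and viewed, at most 10 in all, crops included, and the job is handed in when it is done.

Besides the shell and the picture viewer there is one more tool, called after "Call:" as name([rows], argument=value, ...), one row to a line, values as JSON. jog_arm: Moves the arm, as the interface text tells. Shift numbers are shares of 300 mm and turn numbers shares of 90 degrees, none past 1 either way. Its arguments: {"type":"object","properties":{"plan":{"type":"array"}},"required":["plan"]}

```bash
mkdir -p pics
cat > h.py <<'E'
import numpy as np, cv2
from scipy.spatial.transform import Rotation as R
from cell import ctrl
def cam(n):
    return ctrl.get_image(n)
def rot(o):
    o=np.array(o,float)
    if o.shape==(3,3): return o
    return R.from_euler('xyz',o).as_matrix() if o.size==3 else R.from_quat(o).as_matrix()
def cloud(d):
    v,u=np.mgrid[0:420,0:560]; z=d['depth']
    p=np.stack([(u-d['cx'])/d['fx']*z,(v-d['cy'])/d['fy']*z,z],-1)
    w=p@rot(d['orientation']).T+np.array(d['position']); w[z<=0]=np.nan
    return w
def save(d,n): cv2.imwrite('pics/'+n,d['img'][:,:,::-1])
E
python3 - <<'E'
from h import *
print(ctrl.read_state())
for n in ['scene','top']:
    d=cam(n); save(d,n+'1.png'); W=cloud(d); np.save(n+'.npy',W); cv2.imwrite(n+'_raw.png',d['img'][:,:,::-1])
    print(n,d['position'],d['orientation'],d['fx'],d['cx'])
    for t in ['specimen_cabinet','hasp_leaf','red_pin','black_pin']:
        for r in ctrl.trace(d,t)[:4]:
            p=W[r['pixels']]; print(t,round(r['score'],2),np.round(r['extent']),np.nanmedian(p,0).round(),np.nanpercentile(p,3,0).round(),np.nanpercentile(p,97,0).round())
E
```

```text
{'clock': 0.0, 'qpos': array([ 1.08618707,  0.62934075,  0.03845096,  1.51837198, -0.02699528,
        0.99629772, -0.02001644]), 'qd': array([-4.27463591e-04,  5.44604026e-04, -6.17038015e-04, -4.32564116e-04,
        1.83195491e-03,  9.40623348e-04,  6.23156401e-05]), 'tau': array([ 2.15856135e-04, -5.63397002e+01,  1.22603998e+00, -1.93437767e+01,
        1.09014902e-02,  1.04322188e-02, -5.08576051e-06]), 'eef_pos': array([ 264.1028031 , -593.24146444,  230.3914707 ]), 'tool_rot': array([-3.13969345e+00,  3.42053881e-05,  4.18788032e-01]), 'force': array([-0.54448973, -0.4194277 ,  0.24230534]), 'torque': array([ 0.0080253 ,  0.0241749 , -0.01423836]), 'gripper_force': 0.0, 'width': 84.9038048997393}
scene [157.23357351 529.99132132 796.37347792] [-2.34367088 -0.01274444 -2.52345492] 443.7334963573103 283.9664249814184
specimen_cabinet 0.77 [323. 161. 114.  90.] [ 620. -269.  109.] [ 506. -410.   11.] [ 719. -193.  116.]
hasp_leaf 0.82 [363. 171.  35.  36.] [ 514. -330.   78.] [ 445. -451.   -2.] [ 567. -285.  100.]
red_pin 0.95 [179. 338.  20.  27.] [545. 301.  74.] [536. 281.  52.] [562. 313.  89.]
red_pin 0.71 [261. 302.  21.  28.] [467. 155.  74.] [454. 134.  57.] [487. 167.  94.]
red_pin 0.61 [335. 227.  20.  30.] [ 463. -117.   64.] [ 448. -187.   -1.] [ 485. -106.   89.]
top [ 385.97842096  -59.92830111 1613.78341083] [-3.03693793e+00  2.37031508e-03 -1.59628324e+00] 523.0938193762033 286.79782565420754
specimen_cabinet 0.86 [372. 189.  81.  95.] [ 644. -306.  114.] [ 571. -414.   38.] [ 721. -202.  121.]
red_pin 0.73 [217. 233.  11.  17.] [475. 144.  66.] [458. 128.  53.] [494. 164.  96.]
red_pin 0.68 [307. 237.  17.   7.] [ 463. -120.   85.] [ 451. -134.   52.] [ 478. -106.   91.]
red_pin 0.44 [167. 210.  11.   8.] [545. 299.  78.] [532. 289.  49.] [564. 315.  89.]
black_pin 0.63 [244. 238.  15.  16.] [462.  66.  82.] [448.  51.  54.] [481.  86.  97.]
```

View pics/scene1.png

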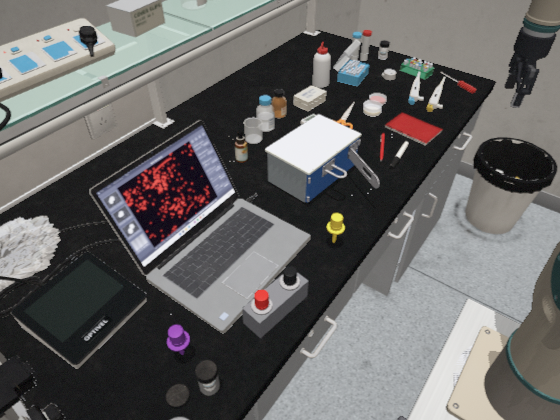

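View pics/top1.png

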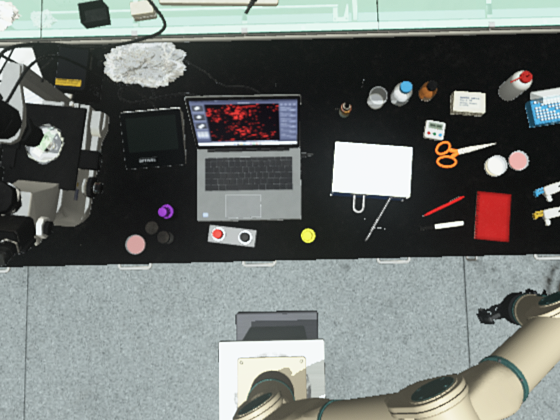

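Scene picture: pins at (261,302) red, in the stand; (290,276) black, in the stand; (335,227) yellow and (179,338) purple, both look-alikes. The red one in the stand fits. Cabinet at (315,160), with the open hasp at (364,170) and the staple at (337,172). The crop below confirms which pin it is, and I'll measure at the same time.

Run:
```python
from h import *
for n in ['scene','top']:
    W=np.load(n+'.npy'); I=cv2.imread(n+'_raw.png').astype(int)
    x,y,z=W[...,0],W[...,1],W[...,2]
    m=(abs(z-116)<8)&(x>540)&(x<760)&(y>-450)&(y<-160)&(I.min(2)>150)
    r=cv2.minAreaRect(W[m][:,:2].astype(np.float32)); print(n,'top',m.sum(),r,np.median(z[m]),cv2.boxPoints(r).round().tolist())
    m=(z>55)&(z<108)&(x>400)&(x<590)&(y>-480)&(y<-190)
    np.save(n+'_h.npy',W[m]); print(W[m].round().astype(int)[::max(1,m.sum()//45)].tolist())
    b,g,rr=I[...,0],I[...,1],I[...,2]
    m=(rr>110)&(g<70)&(b<70)&(x>400)&(x<520)&(y>80)&(y<220); print('red',m.sum(),np.mean(W[m],0),np.percentile(W[m],[3,97],axis=0).round())
    m=(abs(z-56)<5)&(x>400)&(x<540)&(y>10)&(y<230); r=cv2.minAreaRect(W[m][:,:2].astype(np.float32)); print('stand',m.sum(),r)
I=cv2.imread('scene_raw.png'); a=cv2.resize(I[255:345,150:350],None,fx=4,fy=4,interpolation=2); b=cv2.resize(I[110:200,250:400],None,fx=5,fy=5)[:240]
cv2.imwrite('pics/crop1.png',a)
```

```text
scene top 2884 ((647.2553100585938, -307.916259765625), (228.6702880859375, 150.3564453125), 84.33293151855469) 114.37722631453448 [[561.0, -414.0], [711.0, -429.0], [733.0, -202.0], [584.0, -187.0]]
[[565, -409, 107], [563, -397, 95], [570, -370, 98], [566, -358, 100], [572, -346, 98], [567, -394, 69], [574, -335, 94], [567, -358, 80], [550, -347, 91], [543, -344, 92], [541, -342, 91], [554, -353, 75], [571, -359, 61], [574, -324, 77], [576, -282, 99], [520, -330, 95], [543, -345, 72], [574, -331, 63], [576, -295, 82], [579, -267, 95], [501, -319, 98], [512, -327, 84], [573, -320, 57], [577, -276, 80], [580, -245, 95], [490, -311, 95], [546, -279, 86], [576, -276, 71], [583, -241, 87], [586, -211, 102], [499, -319, 73], [566, -254, 80], [585, -231, 83], [470, -299, 94], [546, -249, 86], [584, -231, 77], [469, -300, 87], [533, -252, 84], [583, -219, 79], [586, -205, 83], [584, -192, 90], [584, -192, 87], [586, -206, 73], [585, -225, 57], [447, -286, 81], [452, -289, 71]]
red 141 [466.76444126 153.88087438  81.54020364] [[459. 140.  65.]
 [482. 162.  94.]]
stand 1045 ((466.62295532226
[... 641 characters left out ...]
-393, 105], [570, -358, 76], [570, -379, 72], [566, -394, 97], [569, -256, 80], [566, -394, 73], [564, -285, 84], [562, -285, 84], [559, -285, 82], [555, -352, 71], [551, -349, 88], [549, -348, 76], [545, -345, 90], [541, -344, 97], [539, -342, 89], [537, -340, 82], [535, -339, 71], [533, -270, 80], [529, -260, 85], [527, -335, 94], [521, -334, 97], [512, -325, 96], [505, -323, 72], [497, -318, 100], [489, -312, 99], [480, -305, 103], [474, -301, 71], [466, -298, 106], [458, -291, 93], [450, -286, 86]]
red 11 [470.18491521 136.23102766  81.73644461] [[463. 133.  67.]
 [480. 141.  92.]]
stand 475 ((470.009033203125, 107.3389892578125), (139.9574737548828, 50.03184127807617), 81.6861572265625)
```

View pics/crop1.png

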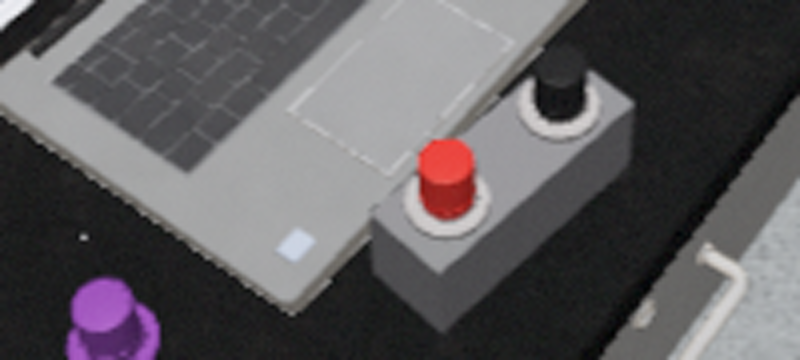

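The crop shows the red knob standing in the stand's near-left hole, with black in the other hole and purple separate, so the red pin is the one at scene (261,302). Cabinet centre is about (648.6,-309) with yaw -0.099. The hasp is at about 1.12 rad.

```bash
cat >> h.py <<'E'
C=np.array([648.6,-309.]); YAW=-0.0992
ex=np.array([np.cos(YAW),np.sin(YAW)]); ey=np.array([-ex[1],ex[0]])
def cab(x,y): return C+x*ex+y*ey
HINGE=cab(-74,-60)
def push(a,r=45,gap=0):
    d=np.cos(a)*ey-np.sin(a)*ex; n=-(np.cos(a)*ex+np.sin(a)*ey)
    return HINGE+r*d+n*(1.5+11*np.cos(a)+14.5*np.sin(a)+gap)
def rows(tg):
    """world targets (x,y,z,yaw), tool down -> shift & turn fractions from the present measured pose"""
    s=ctrl.read_state(); r0=R.from_euler('xyz',s['tool_rot'])
    print('t',s['clock'],s['eef_pos'].round(1),s['tool_rot'].round(3),'F',s['force'].round(1),s['width'].round(1))
    for x,y,z,w in tg:
        t=r0.inv().apply(np.array([x,y,z])-s['eef_pos'])/300
        v=(r0.inv()*R.from_euler('xyz',[np.pi,0,w])).as_rotvec()/(np.pi/2)
        print(np.array([x,y,z]).round(),'t',t.round(3),'w',v.round(3))
E
python3 - <<'E'
from h import *
p=push(1.12,gap=25); rows([(*p,230,YAW),(*p,80,YAW)])
print(np.diff(np.load('scene_h.npy')[:1],axis=0).size)
for n in['scene','top']:
    h=np.load(n+'_h.npy'); q=(h[:,:2]-C)@np.c_[ex,ey]; m=(q[:,0]<-85)&(q[:,1]<5)
    k=(q[:,0]<-80)&(q[:,1]>5); print(n,np.degrees(np.arctan2(-(q[m,0]+74),q[m,1]+60)).mean(), q[m].min(0), 'staple',q[k].min(0),q[k].max(0),np.median(q[k],0),'door',np.percentile(q[(q[:,0]>-80)][:,0],[10,50,90]))
E
```

```text
Traceback (most recent call last):
  File "h.py", line 26, in rows
    print('t',s['clock'],s['eef_pos'].round(1),s['tool_rot'].round(3),'F',s['force'].round(1),s['width'].round(1))
                                                                                              ^^^^^^^^^^^^^^^^
AttributeError: 'float' object has no attribute 'round'
```

```bash
sed -i "s/s\['width'\].round(1)/round(s['width'],1)/" h.py
python3 - <<'E'
from h import *
p=push(1.12,gap=25); rows([(*p,230,YAW),(*p,80,YAW)])
for n in['scene','top']:
    h=np.load(n+'_h.npy'); q=(h[:,:2]-C)@np.c_[ex,ey]; m=(q[:,0]<-85)&(q[:,1]<5)
    k=(q[:,0]<-80)&(q[:,1]>12); print(n,np.degrees(np.arctan2(-(q[m,0]+74),q[m,1]+60)).mean(), q[m].min(0), 'staple',q[k].min(0),q[k].max(0),np.median(q[k],0),'door',np.percentile(q[(q[:,0]>-80)][:,0],[10,50,90]))
E
```

```text
t 0.5 [ 264.4 -593.8  231.3] [-3.142 -0.     0.419] F [-0.  -0.3  0.1] 85.3
[ 507. -376.  230.] t [ 1.036 -0.335  0.004] w [-0.   -0.    0.33]
[ 507. -376.   80.] t [ 1.036 -0.335  0.504] w [-0.   -0.    0.33]
scene 63.525828154076244 [-209.86296353  -58.39176348] staple [-128.88120854   14.88381216] [-80.15434103  49.40624924] [-105.69786237   38.20864244] door [-75.62770952 -73.23261567 -71.56781001]
top 63.93328626650993 [-205.86575001  -56.26631629] staple [-125.35942776   13.02769563] [-80.24184276  46.35193178] [-105.57442074   30.16070747] door [-73.7820109  -71.32485867 -69.74305811]
```

Call:
jog_arm([
  {"tx":0.5,"ty":-0.17,"tz":0,"wz":0.17,"claw":1},
  {"tx":1,"ty":-0.335,"tz":0,"wz":0.33,"claw":1},
  {"tx":1,"ty":-0.335,"tz":0,"wz":0.33,"claw":1},
  {"tx":1,"ty":-0.335,"tz":0,"wz":0.33,"claw":1},
  {"tx":1,"ty":-0.335,"tz":0,"wz":0.33,"claw":1},
  {"tx":1,"ty":-0.335,"tz":0,"wz":0.33,"claw":1},
  {"tx":1,"ty":-0.335,"tz":0.0,"wz":0.33,"claw":1},
  {"tx":1,"ty":-0.335,"tz":0.0,"wz":0.33,"claw":1},
  {"tx":1,"ty":-0.335,"tz":0.0,"wz":0.33,"claw":1},
  {"tx":1,"ty":-0.335,"tz":0.0,"wz":0.33,"claw":1},
])

```text
invalid input at $.plan[0]: expected keys tx, ty, tz, wx, wy, wz, claw
```

Run:
```python
from h import *
rows([(*push(1.12,gap=20),80,YAW),(*push(1.12,gap=3),80,YAW)]+[(*push(a),80,YAW) for a in np.linspace(1.12,0,8)]+[(*push(0,gap=-2),80,YAW)])
d=cam('wrist'); save(d,'w1.png')
```

```text
t 0.5 [ 264.4 -593.8  231.3] [-3.142 -0.     0.419] F [-0.  -0.3  0.1] 85.3
[ 510. -371.   80.] t [ 1.05  -0.344  0.504] w [-0.   -0.    0.33]
[ 519. -357.   80.] t [ 1.096 -0.376  0.504] w [-0.   -0.    0.33]
[ 521. -354.   80.] t [ 1.105 -0.382  0.504] w [-0.   -0.    0.33]
[ 522. -347.   80.] t [ 1.119 -0.402  0.504] w [-0.   -0.    0.33]
[ 525. -340.   80.] t [ 1.138 -0.421  0.504] w [-0.   -0.    0.33]
[ 530. -333.   80.] t [ 1.162 -0.436  0.504] w [-0.   -0.    0.33]
[ 536. -326.   80.] t [ 1.189 -0.447  0.504] w [-0.   -0.    0.33]
[ 543. -321.   80.] t [ 1.218 -0.453  0.504] w [-0.   -0.    0.33]
[ 552. -317.   80.] t [ 1.249 -0.452  0.504] w [-0.   -0.    0.33]
[ 561. -315.   80.] t [ 1.281 -0.446  0.504] w [-0.   -0.    0.33]
[ 563. -316.   80.] t [ 1.287 -0.442  0.504] w [-0.   -0.    0.33]
```

View pics/w1.png

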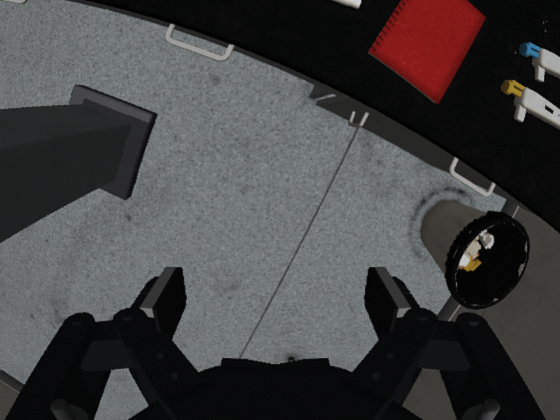

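The move was refused because all seven keys are required. The wrist view is still of the floor and bin, with the fingers at (165,300) and (390,300). I'll resend.

Call:
jog_arm([
  {"tx":0.5,"ty":-0.17,"tz":0,"wx":0,"wy":0,"wz":0.17,"claw":1},
  {"tx":1,"ty":-0.335,"tz":0,"wx":0,"wy":0,"wz":0.33,"claw":1},
  {"tx":1,"ty":-0.335,"tz":0,"wx":0,"wy":0,"wz":0.33,"claw":1},
  {"tx":1,"ty":-0.335,"tz":0,"wx":0,"wy":0,"wz":0.33,"claw":1},
  {"tx":1,"ty":-0.335,"tz":0,"wx":0,"wy":0,"wz":0.33,"claw":1},
  {"tx":1,"ty":-0.335,"tz":0,"wx":0,"wy":0,"wz":0.33,"claw":1},
  {"tx":1,"ty":-0.335,"tz":0,"wx":0,"wy":0,"wz":0.33,"claw":1},
  {"tx":1,"ty":-0.335,"tz":0,"wx":0,"wy":0,"wz":0.33,"claw":1},
  {"tx":1,"ty":-0.335,"tz":0,"wx":0,"wy":0,"wz":0.33,"claw":1},
  {"tx":1,"ty":-0.335,"tz":0,"wx":0,"wy":0,"wz":0.33,"claw":1},
])

```text
clock: 1.55
eef_pos: [495.5, -382.3, 231.5]
tool_rot: [3.14, 0.001, -0.103]
force: [-0.7, 0.8, 0.2]
width: 0.3
gripper_force: 0.0
```

Run:
```python
from h import *
rows([(*push(1.12,gap=20),80,YAW),(*push(1.12,gap=3),80,YAW)]+[(*push(a),80,YAW) for a in np.linspace(1.12,0,8)]+[(*push(0,gap=-2),80,YAW)])
d=cam('wrist'); save(d,'w2.png')
```

```text
t 1.55 [ 495.5 -382.3  231.5] [ 3.14e+00  1.00e-03 -1.03e-01] F [-0.7  0.8  0.2] 0.3
[ 510. -371.   80.] t [ 0.045 -0.042  0.505] w [ 0.001  0.001 -0.003]
[ 519. -357.   80.] t [ 0.07  -0.093  0.505] w [ 0.001  0.001 -0.003]
[ 521. -354.   80.] t [ 0.074 -0.102  0.505] w [ 0.001  0.001 -0.003]
[ 522. -347.   80.] t [ 0.076 -0.127  0.505] w [ 0.001  0.001 -0.003]
[ 525. -340.   80.] t [ 0.084 -0.153  0.505] w [ 0.001  0.001 -0.003]
[ 530. -333.   80.] t [ 0.096 -0.177  0.504] w [ 0.001  0.001 -0.003]
[ 536. -326.   80.] t [ 0.114 -0.2    0.504] w [ 0.001  0.001 -0.003]
[ 543. -321.   80.] t [ 0.137 -0.22   0.504] w [ 0.001  0.001 -0.003]
[ 552. -317.   80.] t [ 0.164 -0.235  0.504] w [ 0.001  0.001 -0.003]
[ 561. -315.   80.] t [ 0.195 -0.245  0.504] w [ 0.001  0.001 -0.003]
[ 563. -316.   80.] t [ 0.202 -0.245  0.504] w [ 0.001  0.001 -0.003]
```

View pics/w2.png

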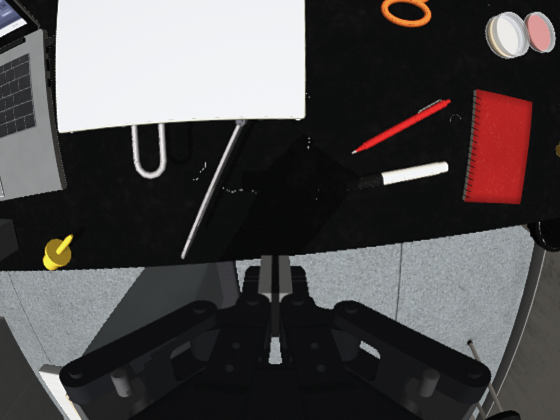

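Wrist view: staple loop at (148,150), and the open leaf running from its hinge at (240,122) to its end at (185,256). The fingers are on the hinge side with clear space below, so I'll descend and push.

Call:
jog_arm([
  {"tx":0.02,"ty":-0.02,"tz":0.15,"wx":0,"wy":0,"wz":0,"claw":1},
  {"tx":0.045,"ty":-0.04,"tz":0.3,"wx":0,"wy":0,"wz":0,"claw":1},
  {"tx":0.045,"ty":-0.04,"tz":0.43,"wx":0,"wy":0,"wz":0,"claw":1},
  {"tx":0.045,"ty":-0.04,"tz":0.503,"wx":0,"wy":0,"wz":0,"claw":1},
  {"tx":0.045,"ty":-0.04,"tz":0.503,"wx":0,"wy":0,"wz":0,"claw":1},
  {"tx":0.07,"ty":-0.093,"tz":0.503,"wx":0,"wy":0,"wz":0,"claw":1},
  {"tx":0.074,"ty":-0.11,"tz":0.503,"wx":0,"wy":0,"wz":0,"claw":1},
  {"tx":0.078,"ty":-0.13,"tz":0.503,"wx":0,"wy":0,"wz":0,"claw":1},
  {"tx":0.084,"ty":-0.153,"tz":0.503,"wx":0,"wy":0,"wz":0,"claw":1},
  {"tx":0.096,"ty":-0.177,"tz":0.503,"wx":0,"wy":0,"wz":0,"claw":1},
  {"tx":0.096,"ty":-0.177,"tz":0.503,"wx":0,"wy":0,"wz":0,"claw":1},
])

```text
clock: 2.7
eef_pos: [532.8, -328.0, 80.8]
tool_rot: [-3.14, -0.001, -0.097]
force: [0.4, -0.1, -0.1]
width: 0.2
gripper_force: 0.0
```

Run:
```python
from h import *
rows([(*push(a),80,YAW) for a in np.linspace(.6,0,7)]+[(*push(0,gap=-2),80,YAW),(*push(0,gap=-4),80,YAW)])
```

```text
t 2.7 [ 532.8 -328.    80.8] [-3.14e+00 -1.00e-03 -9.70e-02] F [ 0.4 -0.1 -0.1] 0.2
[ 531. -331.   80.] t [-0.005  0.01   0.003] w [-0.001 -0.001  0.001]
[ 535. -327.   80.] t [ 0.006 -0.004  0.003] w [-0.001 -0.001  0.001]
[ 539. -324.   80.] t [ 0.02  -0.017  0.003] w [-0.001 -0.001  0.001]
[ 544. -321.   80.] t [ 0.035 -0.028  0.003] w [-0.001 -0.001  0.001]
[ 549. -318.   80.] t [ 0.052 -0.038  0.003] w [-0.001 -0.001  0.001]
[ 555. -316.   80.] t [ 0.07  -0.046  0.003] w [-0.001 -0.001  0.001]
[ 561. -315.   80.] t [ 0.09  -0.051  0.003] w [-0.001 -0.001  0.001]
[ 563. -316.   80.] t [ 0.096 -0.051  0.003] w [-0.001 -0.001  0.001]
[ 565. -316.   80.] t [ 0.103 -0.051  0.003] w [-0.001 -0.001  0.001]
```

Call:
jog_arm([
  {"tx":0.006,"ty":-0.004,"tz":0,"wx":0,"wy":0,"wz":0,"claw":1},
  {"tx":0.02,"ty":-0.017,"tz":0,"wx":0,"wy":0,"wz":0,"claw":1},
  {"tx":0.035,"ty":-0.028,"tz":0,"wx":0,"wy":0,"wz":0,"claw":1},
  {"tx":0.052,"ty":-0.038,"tz":0,"wx":0,"wy":0,"wz":0,"claw":1},
  {"tx":0.07,"ty":-0.046,"tz":0,"wx":0,"wy":0,"wz":0,"claw":1},
  {"tx":0.08,"ty":-0.05,"tz":0,"wx":0,"wy":0,"wz":0,"claw":1},
  {"tx":0.087,"ty":-0.05,"tz":0,"wx":0,"wy":0,"wz":0,"claw":1},
  {"tx":0.087,"ty":-0.05,"tz":0,"wx":0,"wy":0,"wz":0,"claw":1},
])

```text
clock: 3.5
eef_pos: [558.3, -316.8, 80.2]
tool_rot: [-3.14, 0.002, -0.099]
force: [-1.9, 2.0, 2.2]
width: -0.1
gripper_force: 1.5
```

```bash
cat > hasp.py <<'E'
from h import *
import sys
d=cam('scene'); save(d,sys.argv[1]); W=cloud(d); q=(W[...,:2]-C)@np.c_[ex,ey]; z=W[...,2]
m=(z>66)&(z<98)&(q[...,0]>-230)&(q[...,0]<-60)&(q[...,1]>50)&(q[...,1]<86); print('leaf end strip x',m.sum(),np.nanpercentile(q[m],[5,50,95],axis=0).round(1).tolist())
m=(z>66)&(z<98)&(q[...,0]>-90)&(q[...,0]<-60)&(q[...,1]>92)&(q[...,1]<110); print('door x',m.sum(),np.median(q[m],0))
rows([(*push(0),80,YAW)])
I=cv2.resize(d['img'][110:210,260:400],None,fx=5,fy=5,interpolation=2); cv2.imwrite('pics/'+sys.argv[1],I[:,:,::-1])
E
python3 hasp.py s2.png
```

```text
leaf end strip x 101 [[-79.4, 52.2], [-77.4, 71.2], [-71.8, 84.9]]
door x 63 [-71.97925078 106.96581614]
t 3.55 [ 558.3 -316.9   80.2] [-3.14e+00  2.00e-03 -9.90e-02] F [-2.9  2.1  1. ] -0.1
[ 561. -315.   80.] t [ 0.009 -0.006  0.001] w [-0.001  0.001 -0.   ]
```

View pics/s2.png

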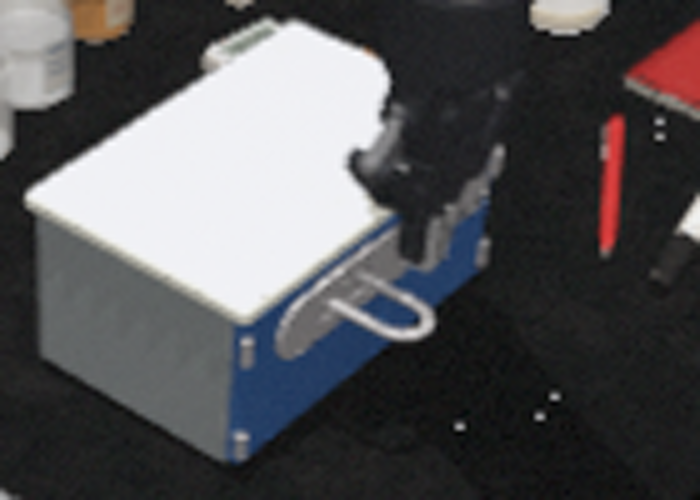

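Crop: the leaf lies over the staple at (340,300), practically flat on the doors. I'll press a touch more, checking the force.

Call:
jog_arm([
  {"tx":0.007,"ty":0,"tz":0,"wx":0,"wy":0,"wz":0,"claw":1},
  {"tx":0.012,"ty":0,"tz":0,"wx":0,"wy":0,"wz":0,"claw":1},
  {"tx":0.012,"ty":0,"tz":0,"wx":0,"wy":0,"wz":0,"claw":1},
])

```text
clock: 3.85
eef_pos: [558.4, -316.8, 80.1]
tool_rot: [-3.139, 0.008, -0.1]
force: [-9.7, 4.0, 8.2]
width: -0.2
gripper_force: 5.3
```

Firm contact, so the hasp is shut. I'll back off, lift and go to the red pin.

Call:
jog_arm([
  {"tx":-0.06,"ty":0,"tz":0,"wx":0,"wy":0,"wz":0,"claw":1},
  {"tx":-0.15,"ty":0,"tz":-0.05,"wx":0,"wy":0,"wz":0,"claw":1},
  {"tx":-0.2,"ty":0,"tz":-0.2,"wx":0,"wy":0,"wz":0,"claw":1},
  {"tx":-0.2,"ty":0,"tz":-0.35,"wx":0,"wy":0,"wz":0,"claw":1},
  {"tx":-0.2,"ty":-0.2,"tz":-0.45,"wx":0,"wy":0,"wz":0,"claw":0.35},
  {"tx":-0.25,"ty":-0.4,"tz":-0.45,"wx":0,"wy":0,"wz":0,"claw":0.35},
  {"tx":-0.3,"ty":-0.6,"tz":-0.45,"wx":0,"wy":0,"wz":0,"claw":0.35},
  {"tx":-0.35,"ty":-0.8,"tz":-0.45,"wx":0,"wy":0,"wz":0,"claw":0.35},
  {"tx":-0.4,"ty":-1,"tz":-0.45,"wx":0,"wy":0,"wz":0,"claw":0.35},
  {"tx":-0.4,"ty":-1,"tz":-0.45,"wx":0,"wy":0,"wz":0,"claw":0.35},
  {"tx":-0.4,"ty":-1,"tz":-0.45,"wx":0,"wy":0,"wz":0,"claw":0.35},
])

```text
clock: 4.95
eef_pos: [473.0, -1.2, 215.7]
tool_rot: [-3.138, -0.001, -0.091]
force: [0.7, 0.3, 0.5]
width: 55.1
gripper_force: 0.0
```

```bash
python3 hasp.py s3.png
python3 - <<'E'
from h import *
rows([(473,147.5,200,YAW),(473,147.5,62,YAW)])
E
```

```text
leaf end strip x 1 [[-72.7, 85.8], [-72.7, 85.8], [-72.7, 85.8]]
door x 10 [-72.82440141  95.59801304]
t 5.0 [473.2  -1.7 215.8] [-3.138e+00 -1.000e-03 -9.100e-02] F [-0.4  1.1  0. ] 55.2
[ 561. -315.   80.] t [0.386 1.016 0.45 ] w [-0.002 -0.001  0.005]
t 5.0 [473.2  -1.7 215.8] [-3.138e+00 -1.000e-03 -9.100e-02] F [-0.4  1.1  0. ] 55.2
[473. 148. 200.] t [-0.046 -0.495  0.054] w [-0.002 -0.001  0.005]
[473. 148.  62.] t [-0.047 -0.494  0.514] w [-0.002 -0.001  0.005]
```

Call:
jog_arm([
  {"tx":-0.02,"ty":-0.2,"tz":0.03,"wx":0,"wy":0,"wz":0,"claw":0.35},
  {"tx":-0.046,"ty":-0.4,"tz":0.06,"wx":0,"wy":0,"wz":0,"claw":0.35},
  {"tx":-0.046,"ty":-0.494,"tz":0.09,"wx":0,"wy":0,"wz":0,"claw":0.35},
  {"tx":-0.046,"ty":-0.494,"tz":0.09,"wx":0,"wy":0,"wz":0,"claw":0.35},
  {"tx":-0.046,"ty":-0.494,"tz":0.09,"wx":0,"wy":0,"wz":0,"claw":0.35},
])

```text
clock: 5.5
eef_pos: [474.9, 141.3, 188.2]
tool_rot: [3.141, -0.001, -0.098]
force: [-1.0, -0.2, -0.1]
width: 55.5
gripper_force: 0.0
```

```bash
cat >> h.py <<'E'
def wrist_cloud(d,s):
    v,u=np.mgrid[0:420,0:560]; a,b=u-d['cx'],v-d['cy']; r=np.hypot(a,b)+1e-9; th=r/d['fx']
    z=d['depth'].astype(float); z[z<=0]=np.nan
    t=np.tan(th)*z; p=np.stack([a/r*t,b/r*t,z,np.ones_like(z)],-1)@np.array(d['hand_eye']).T
    return p[...,:3]@R.from_euler('xyz',s['tool_rot']).as_matrix().T+s['eef_pos']
E
python3 - <<'E'
from h import *
s=ctrl.read_state(); d=cam('wrist'); W=wrist_cloud(d,s); I=d['img'].astype(int)
save(d,'w3.png'); x,y,z=np.moveaxis(W,-1,0)
m=(I[...,0]>110)&(I[...,1]<80)&(I[...,2]<80)&(x>400)&(x<540)&(y>60)&(y<230)&(z>50)
print(m.sum(),np.median(z[m]),np.nanpercentile(W[m],[2,98],axis=0).round(1))
t=m&(z>np.nanpercentile(z[m],98)-4); print('knob top',t.sum(),W[t].mean(0),cv2.minEnclosingCircle(W[t][:,:2].astype(np.float32)))
t=(abs(z-60)<2.5)&(np.hypot(x-473,y-147)<28); print('flange',t.sum(),cv2.minEnclosingCircle(W[t][:,:2].astype(np.float32)) if t.sum() else '')
rows([(473,147.5,62,YAW)])
E
```

```text
1131 92.2758211967797 [[462.5 135.6  69.3]
 [487.4 159.5  94. ]]
knob top 894 [474.78186262 147.99817378  92.49930108] ((474.1074523925781, 148.2848663330078), 13.68520736694336)
flange 667 ((474.05242919921875, 148.37637329101562), 20.84087562561035)
t 5.55 [474.9 139.7 188.5] [ 3.141e+00 -1.000e-03 -1.010e-01] F [ 1.2 -0.5  0.8] 55.7
[473. 148.  62.] t [-0.01  -0.025  0.422] w [ 0.001 -0.001 -0.001]
```

View pics/w3.png

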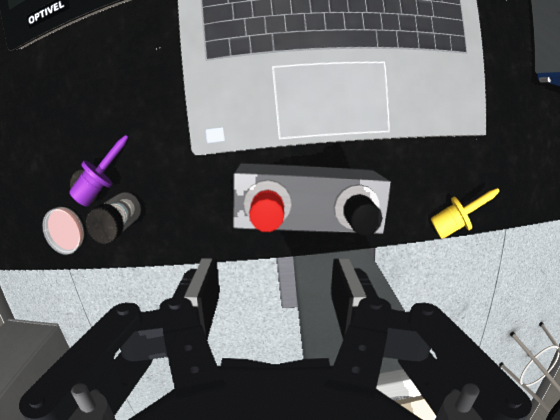

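Wrist view: red knob at (267,210) with the black one at (362,213). Purple and yellow stand apart. The red pin's axis is at (474.2,148.3), and the knob radius of 13.7, flange radius of 20.8 and top at 93 all match. I'll descend.

Call:
jog_arm([
  {"tx":-0.005,"ty":-0.028,"tz":0.1,"wx":0,"wy":0,"wz":0,"claw":0.35},
  {"tx":-0.005,"ty":-0.028,"tz":0.2,"wx":0,"wy":0,"wz":0,"claw":0.35},
  {"tx":-0.005,"ty":-0.028,"tz":0.25,"wx":0,"wy":0,"wz":0,"claw":0.35},
  {"tx":-0.005,"ty":-0.028,"tz":0.25,"wx":0,"wy":0,"wz":0,"claw":0.35},
  {"tx":-0.005,"ty":-0.028,"tz":0.25,"wx":0,"wy":0,"wz":0,"claw":0.35},
])

```text
clock: 6.05
eef_pos: [474.3, 147.8, 114.0]
tool_rot: [3.141, -0.001, -0.103]
force: [0.6, -0.5, 0.3]
width: 55.9
gripper_force: 0.0
```

Run:
```python
from h import *
rows([(474.2,148.3,63,YAW)])
```

```text
t 6.05 [474.3 147.8 114. ] [ 3.141e+00 -1.000e-03 -1.030e-01] F [ 0.6 -0.5  0.3] 55.9
[474. 148.  63.] t [-0.001 -0.002  0.17 ] w [ 0.    -0.001 -0.002]
```

Call:
jog_arm([
  {"tx":0,"ty":-0.002,"tz":0.09,"wx":0,"wy":0,"wz":0,"claw":0.35},
  {"tx":0,"ty":-0.002,"tz":0.167,"wx":0,"wy":0,"wz":0,"claw":0.35},
  {"tx":0,"ty":-0.002,"tz":0.167,"wx":0,"wy":0,"wz":0,"claw":0.35},
  {"tx":0,"ty":-0.002,"tz":0.167,"wx":0,"wy":0,"wz":0,"claw":1},
  {"tx":0,"ty":-0.002,"tz":0.167,"wx":0,"wy":0,"wz":0,"claw":1},
  {"tx":0,"ty":-0.002,"tz":0.167,"wx":0,"wy":0,"wz":0,"claw":1},
  {"tx":0,"ty":-0.002,"tz":0.167,"wx":0,"wy":0,"wz":0,"claw":1},
  {"tx":0,"ty":-0.002,"tz":0.167,"wx":0,"wy":0,"wz":0,"claw":1},
  {"tx":0,"ty":-0.002,"tz":0.167,"wx":0,"wy":0,"wz":0,"claw":1},
])

```text
clock: 6.95
eef_pos: [474.7, 150.3, 65.1]
tool_rot: [-3.141, -0.003, -0.1]
force: [-0.2, -2.3, 6.4]
width: 26.1
gripper_force: 58.8
```

Gripped. I'll lift straight out.

Call:
jog_arm([
  {"tx":0,"ty":0,"tz":-0.05,"wx":0,"wy":0,"wz":0,"claw":1},
  {"tx":0,"ty":0,"tz":-0.12,"wx":0,"wy":0,"wz":0,"claw":1},
  {"tx":0,"ty":0,"tz":-0.22,"wx":0,"wy":0,"wz":0,"claw":1},
  {"tx":0,"ty":0,"tz":-0.35,"wx":0,"wy":0,"wz":0,"claw":1},
  {"tx":0,"ty":0,"tz":-0.5,"wx":0,"wy":0,"wz":0,"claw":1},
  {"tx":0,"ty":0.1,"tz":-0.5,"wx":0,"wy":0,"wz":0,"claw":1},
  {"tx":0,"ty":0.25,"tz":-0.5,"wx":0,"wy":0,"wz":0,"claw":1},
  {"tx":0,"ty":0.4,"tz":-0.5,"wx":0,"wy":0,"wz":0,"claw":1},
  {"tx":0,"ty":0.55,"tz":-0.5,"wx":0,"wy":0,"wz":0,"claw":1},
  {"tx":0,"ty":0.7,"tz":-0.5,"wx":0,"wy":0,"wz":0,"claw":1},
  {"tx":0,"ty":0.7,"tz":-0.5,"wx":0,"wy":0,"wz":0,"claw":1},
  {"tx":0,"ty":0.7,"tz":-0.5,"wx":0,"wy":0,"wz":0,"claw":1},
])

```text
clock: 8.15
eef_pos: [452.5, -59.8, 214.2]
tool_rot: [-3.141, -0.001, -0.103]
force: [0.0, 0.1, 0.1]
width: 26.2
gripper_force: 59.2
```

Run:
```python
from h import *
p=cab(-104,30); rows([(*p,210,YAW),(*p,96,YAW)])
s=ctrl.read_state(); d=cam('wrist'); W=wrist_cloud(d,s); save(d,'w4.png')
q=(W[...,:2]-C)@np.c_[ex,ey]; z=W[...,2]
m=(z>70)&(z<95)&(q[...,0]<-84)&(q[...,0]>-135)&(q[...,1]>5)&(q[...,1]<55)
print('staple',m.sum(),np.percentile(q[m],[2,50,98],axis=0).round(1).tolist() if m.sum() else '')
d2=cam('scene'); W=cloud(d2); q=(W[...,:2]-C)@np.c_[ex,ey]; z=W[...,2]
m=(z>68)&(z<96)&(q[...,0]>-100)&(q[...,0]<-60)
for lo,hi in[(-50,-10),(55,85),(92,110)]:
    k=m&(q[...,1]>lo)&(q[...,1]<hi); print(lo,hi,k.sum(),np.median(q[k],0) if k.sum() else '')
```

```text
t 8.15 [452.5 -59.8 214.2] [-3.141e+00 -1.000e-03 -1.030e-01] F [0.  0.1 0.1] 26.2
[ 548. -269.  210.] t [0.389 0.661 0.014] w [-0.    -0.001 -0.002]
[ 548. -269.   96.] t [0.388 0.661 0.394] w [-0.    -0.001 -0.002]
staple 553 [[-125.9, 15.7], [-107.1, 35.5], [-85.0, 48.0]]
-50 -10 0 
55 85 0 
92 110 53 [-71.11798508 106.90448689]
```

View pics/w4.png

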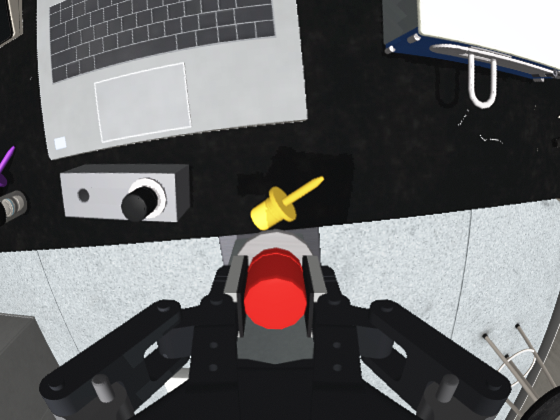

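Wrist view: red pin held upright at (275,290), the stand's black pin left in place at (140,200), the hasp shut with the staple at (482,80). I'll move to just short of the staple and measure it once more, close up.

Call:
jog_arm([
  {"tx":0.05,"ty":0.15,"tz":0.01,"wx":0,"wy":0,"wz":0,"claw":1},
  {"tx":0.1,"ty":0.3,"tz":0.01,"wx":0,"wy":0,"wz":0,"claw":1},
  {"tx":0.15,"ty":0.45,"tz":0.01,"wx":0,"wy":0,"wz":0,"claw":1},
  {"tx":0.2,"ty":0.6,"tz":0.01,"wx":0,"wy":0,"wz":0,"claw":1},
  {"tx":0.2,"ty":0.661,"tz":0.01,"wx":0,"wy":0,"wz":0,"claw":1},
  {"tx":0.2,"ty":0.661,"tz":0.01,"wx":0,"wy":0,"wz":0,"claw":1},
  {"tx":0.2,"ty":0.661,"tz":0.01,"wx":0,"wy":0,"wz":0,"claw":1},
  {"tx":0.2,"ty":0.661,"tz":0.01,"wx":0,"wy":0,"wz":0,"claw":1},
])

```text
clock: 9.05
eef_pos: [493.1, -259.0, 210.2]
tool_rot: [-3.14, 0.0, -0.096]
force: [0.3, 0.8, -0.1]
width: 26.5
gripper_force: 59.3
```

Run:
```python
from h import *
p=cab(-104,30); rows([(*p,210,YAW),(*p,96,YAW)])
s=ctrl.read_state(); d=cam('wrist'); W=wrist_cloud(d,s); save(d,'w5.png')
q=(W[...,:2]-C)@np.c_[ex,ey]; z=W[...,2]
m=(z>78)&(z<92)&(q[...,0]<-84)&(q[...,0]>-135)&(q[...,1]>5)&(q[...,1]<55)
print('staple',m.sum(),np.percentile(q[m],[2,50,98],axis=0).round(1).tolist(),np.percentile(z[m],90))
for lo,hi in[(-110,-100),(-100,-90)]:
    k=m&(q[...,0]>lo)&(q[...,0]<hi); y=q[k][:,1]; print(lo,'legs',np.median(y[y<30]),np.median(y[y>30]),np.percentile(y,[1,99]))
m=(z>66)&(z<101)&(q[...,0]>-100)&(q[...,0]<-60)
for lo,hi in[(-50,-10),(60,85),(92,110)]:
    k=m&(q[...,1]>lo)&(q[...,1]<hi); print(lo,hi,k.sum(),np.median(q[k],0) if k.sum() else '')
# pin in hand
x,y=W[...,0],W[...,1]; I=d['img'].astype(int); e=s['eef_pos']
m=(I[...,0]>110)&(I[...,1]<80)&(I[...,2]<80)&(np.hypot(x-e[0],y-e[1])<40)
print('knob',m.sum(),np.nanpercentile(W[m],[2,50,98],axis=0).round(1).tolist())
```

```text
t 9.05 [ 493.1 -259.   210.2] [-3.14   0.    -0.096] F [ 0.3  0.8 -0.1] 26.5
[ 548. -269.  210.] t [0.185 0.015 0.001] w [-0.001  0.     0.002]
[ 548. -269.   96.] t [0.186 0.016 0.381] w [-0.001  0.     0.002]
staple 844 [[-125.8, 14.0], [-107.9, 31.2], [-84.9, 46.9]] 85.27997697018279
-110 legs 16.529761912696312 44.411634578196235 [13.84152782 46.97494877]
-100 legs 16.63110128877272 44.36318034876497 [14.00146779 46.94855782]
-50 -10 213 [-76.28975818 -29.92894218]
60 85 126 [-75.89699823  70.18372297]
92 110 23 [-74.02558605 107.25472719]
knob 2657 [[481.2, -270.9, 214.3], [494.5, -259.1, 237.6], [505.5, -247.2, 238.8]]
```

View pics/w5.png

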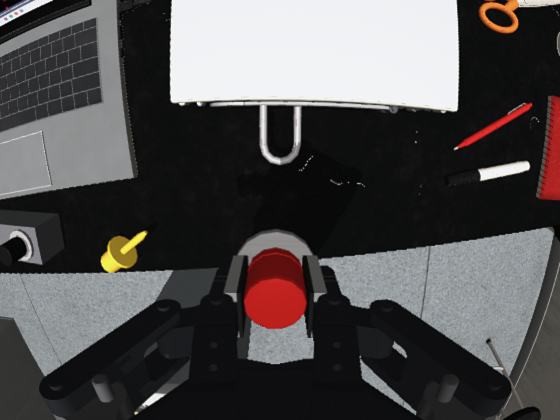

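Wrist view: the leaf lies flat along the doors at row 103, with the staple at (280,135) and legs at cabinet y 16.5 and 44.4, centre 30.5. The pin is centred in the grip, with its origin 9.5 mm below the TCP.

Call:
jog_arm([
  {"tx":0.1,"ty":0.01,"tz":0.0,"wx":0,"wy":0,"wz":0,"claw":1},
  {"tx":0.185,"ty":0.014,"tz":0.05,"wx":0,"wy":0,"wz":0,"claw":1},
  {"tx":0.185,"ty":0.014,"tz":0.12,"wx":0,"wy":0,"wz":0,"claw":1},
  {"tx":0.185,"ty":0.014,"tz":0.18,"wx":0,"wy":0,"wz":0,"claw":1},
  {"tx":0.185,"ty":0.014,"tz":0.18,"wx":0,"wy":0,"wz":0,"claw":1},
  {"tx":0.185,"ty":0.014,"tz":0.18,"wx":0,"wy":0,"wz":0,"claw":1},
  {"tx":0.185,"ty":0.014,"tz":0.18,"wx":0,"wy":0,"wz":0,"claw":1},
])

```text
clock: 9.8
eef_pos: [548.1, -271.4, 157.6]
tool_rot: [3.141, -0.002, -0.099]
force: [0.7, -0.4, -0.7]
width: 26.7
gripper_force: 59.2
```

Run:
```python
from h import *
p=cab(-104,30.5); rows([(*p,155,YAW),(*p,94.5,YAW)])
```

```text
t 9.8 [ 548.1 -271.4  157.6] [ 3.141e+00 -2.000e-03 -9.900e-02] F [ 0.7 -0.4 -0.7] 26.7
[ 548. -268.  155.] t [-0.001 -0.01   0.009] w [ 0.    -0.001  0.   ]
[ 548. -268.   94.] t [-0.001 -0.01   0.21 ] w [ 0.    -0.001  0.   ]
```

Call:
jog_arm([
  {"tx":-0.001,"ty":-0.01,"tz":0.01,"wx":0,"wy":0,"wz":0,"claw":1},
  {"tx":-0.001,"ty":-0.01,"tz":0.01,"wx":0,"wy":0,"wz":0,"claw":1},
  {"tx":-0.001,"ty":-0.01,"tz":0.01,"wx":0,"wy":0,"wz":0,"claw":1},
])

```text
clock: 10.1
eef_pos: [547.4, -268.4, 153.7]
tool_rot: [-3.142, -0.001, -0.099]
force: [0.3, -0.3, -0.5]
width: 26.7
gripper_force: 59.2
```

Run:
```python
from h import *
p=cab(-104,30.5); rows([(*p,94.5,YAW)])
```

```text
t 10.1 [ 547.4 -268.4  153.7] [-3.142e+00 -1.000e-03 -9.900e-02] F [ 0.3 -0.3 -0.5] 26.7
[ 548. -268.   94.] t [ 0.002 -0.001  0.197] w [-0. -0. -0.]
```

Call:
jog_arm([
  {"tx":0.002,"ty":0,"tz":0.03,"wx":0,"wy":0,"wz":0,"claw":1},
  {"tx":0.002,"ty":0,"tz":0.06,"wx":0,"wy":0,"wz":0,"claw":1},
  {"tx":0.002,"ty":0,"tz":0.09,"wx":0,"wy":0,"wz":0,"claw":1},
  {"tx":0.002,"ty":0,"tz":0.12,"wx":0,"wy":0,"wz":0,"claw":1},
  {"tx":0.002,"ty":0,"tz":0.15,"wx":0,"wy":0,"wz":0,"claw":1},
  {"tx":0.002,"ty":0,"tz":0.175,"wx":0,"wy":0,"wz":0,"claw":1},
  {"tx":0.002,"ty":0,"tz":0.188,"wx":0,"wy":0,"wz":0,"claw":1},
  {"tx":0.002,"ty":0,"tz":0.188,"wx":0,"wy":0,"wz":0,"claw":1},
])

```text
clock: 10.9
eef_pos: [547.5, -268.5, 96.2]
tool_rot: [-3.141, 0.001, -0.1]
force: [0.2, -0.2, -0.1]
width: 26.1
gripper_force: 59.2
```

Free insertion so far. Down the last 2–3 mm until the flange rests.

Call:
jog_arm([
  {"tx":0,"ty":0,"tz":0.004,"wx":0,"wy":0,"wz":0,"claw":1},
  {"tx":0,"ty":0,"tz":0.008,"wx":0,"wy":0,"wz":0,"claw":1},
  {"tx":0,"ty":0,"tz":0.01,"wx":0,"wy":0,"wz":0,"claw":1},
  {"tx":0,"ty":0,"tz":0.01,"wx":0,"wy":0,"wz":0,"claw":1},
])

```text
clock: 11.3
eef_pos: [548.3, -268.9, 95.1]
tool_rot: [3.141, -0.001, -0.1]
force: [-2.1, 0.5, 4.9]
width: 25.8
gripper_force: 59.7
```

The flange is on the loop (5 N up). Releasing and rising.

Call:
jog_arm([
  {"tx":0,"ty":0,"tz":0.008,"wx":0,"wy":0,"wz":0,"claw":0.3},
  {"tx":0,"ty":0,"tz":0.008,"wx":0,"wy":0,"wz":0,"claw":0.3},
  {"tx":0,"ty":0,"tz":0.008,"wx":0,"wy":0,"wz":0,"claw":0.3},
  {"tx":0,"ty":0,"tz":0.008,"wx":0,"wy":0,"wz":0,"claw":0.3},
  {"tx":0,"ty":0,"tz":-0.05,"wx":0,"wy":0,"wz":0,"claw":0.3},
  {"tx":0,"ty":0,"tz":-0.15,"wx":0,"wy":0,"wz":0,"claw":0.3},
  {"tx":0,"ty":0,"tz":-0.3,"wx":0,"wy":0,"wz":0,"claw":0.3},
  {"tx":0,"ty":0,"tz":-0.4,"wx":0,"wy":0,"wz":0,"claw":0.3},
  {"tx":-0.2,"ty":0.1,"tz":-0.4,"wx":0,"wy":0,"wz":0,"claw":0.3},
  {"tx":-0.3,"ty":0.1,"tz":-0.4,"wx":0,"wy":0,"wz":0,"claw":0.3},
  {"tx":-0.3,"ty":0.1,"tz":-0.4,"wx":0,"wy":0,"wz":0,"claw":0.3},
  {"tx":-0.3,"ty":0.1,"tz":-0.4,"wx":0,"wy":0,"wz":0,"claw":0.3},
])

```text
clock: 12.5
eef_pos: [454.7, -289.9, 214.4]
tool_rot: [-3.142, -0.001, -0.101]
force: [0.6, 0.7, 0.1]
width: 59.6
gripper_force: 0.0
```

Run:
```python
from h import *
s=ctrl.read_state(); d=cam('wrist'); W=wrist_cloud(d,s)
cv2.imwrite('pics/w6.png',cv2.resize(d['img'][40:250,140:420],None,fx=2.5,fy=2.5)[:,:,::-1])
q=(W[...,:2]-C)@np.c_[ex,ey]; z=W[...,2]; I=d['img'].astype(int)
m=(I[...,0]>110)&(I[...,1]<80)&(I[...,2]<80)&(abs(q[...,0]+104)<40)&(abs(q[...,1]-30)<40)
t=m&(z>np.nanpercentile(z[m],95)-4); print('knob',m.sum(),np.nanpercentile(z[m],98),cv2.minEnclosingCircle(q[t].astype(np.float32)))
m=(z>66)&(z<101)&(q[...,0]>-100)&(q[...,0]<-60)
for lo,hi in[(-50,-10),(60,85)]:
    k=m&(q[...,1]>lo)&(q[...,1]<hi); print(lo,hi,k.sum(),np.median(q[k],0) if k.sum() else '')
print(s['width'],s['force'],s['eef_pos'])
```

```text
knob 528 123.98032792142233 ((-104.80824279785156, 29.574987411499023), 13.354044914245605)
-50 -10 554 [-77.13508365 -29.85823699]
60 85 312 [-76.92370639  71.7917196 ]
59.63550325100647 [0.62209093 0.65087695 0.11898107] [ 454.71511015 -289.91452209  214.35149417]
```

View pics/w6.png

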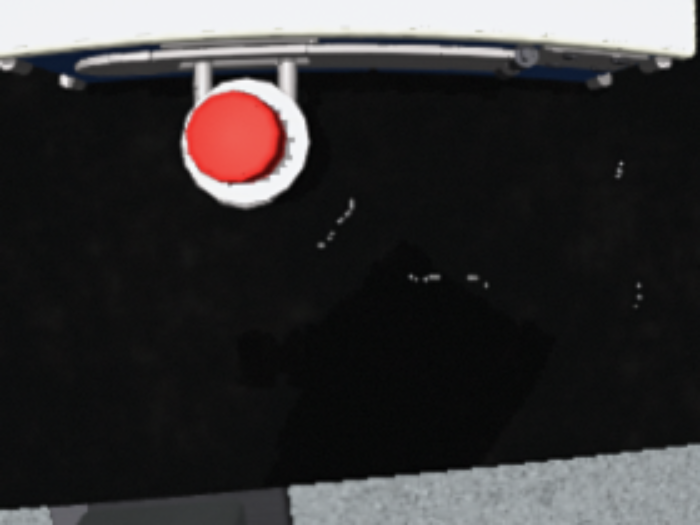

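The crop shows the red pin seated in the staple at (240,140) with its flange on the loop. The knob top is at z 124 (123 expected), the hasp is flat on the doors, and the gripper is clear.

```bash
python3 -c "
from cell import ctrl
print(ctrl.finish_job())"
```

```text
the job is handed in; nothing more can be done
None
```

The cabinet is locked and the job is handed in at about 12.6 s: the hasp is shut flat over the staple, the red pin is seated through the loop with its flange resting on it, the black pin is still in the stand, and the gripper is clear.

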